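# Hold a pocket-diary block home in the corner rounder

## Task

The pocket-diary block lying under the round weight is next for corner rounding: lift the weight off by its knob and stand it upright on the bench without dropping it. Then lay the block flat on the table of the corner-rounding machine and push it fully home into the corner, so that its fore-edge (the bare page side opposite the lined spine) bears firmly on one guide and one of its ends bears firmly on the other guide at the same time. Do not shift the other things on the bench, and finish while still holding the block pressed against both guides, ready for the lever.

Things in the scene. Friction and masses are not known exactly. Their poses are not given: they have to be found in the camera images.
- block_center (a point): bare pocket-diary text block, rigid cream paper 120 x 60 x 30 mm (x, y, z), about 170 g, lying flat; this point is its centre, 15 mm above its underside. x runs along its length, +y points to the fore-edge (bare pages), -y to the spine, whose brown paper lining shows as an 11 mm strip along that edge of the top face; z is up
- fore_corner_a (a point): the block's lower corner where the fore-edge meets its +x end (60 mm along +x, 30 mm along +y, 15 mm below its centre)
- fore_corner_b (a point): the block's lower corner where the fore-edge meets its -x end (60 mm along -x, 30 mm along +y, 15 mm below its centre)
- weight_knob (a point): round iron weight standing on the block's top face near its middle, about 0.7 kg: a disc 54 mm across and 34 mm high, a 16 mm neck, then a steel knob 28 mm across from 50 to 74 mm above the weight's underside. This point is the knob's centre, 62 mm above the weight's underside; z is up along its axis
- corner (a point): corner of the fixed corner rounder: where its guides' faces would meet, on its table top 75 mm above the bench. Guides run at 45 degrees, left along (-.707, .707), right along (-.707, -.707) of its x, y. Table: x -125 to 30, y -105 to 105 mm. Punch 40 mm above the table at the corner; head and lever at x -15 to 150, y within 22 mm, from 75 mm above the table up; column x 42 to 102
- guide_left: one of two steel guide bars fixed at a right angle on the corner rounder's table; origin at the corner point, x along its working face away from the corner. The bar covers x = 10 to 64 mm, lies behind the face at y = -9 to 0 (the block goes on the +y side) and is 18 mm high; a thumb nut stands up to 32 mm behind the face. Guides and table are ground steel, slippery to paper (friction about 0.2)
- guide_right: the other guide bar, mirror image; origin at the corner point, x along its working face away from the corner. The bar covers x = 10 to 64 mm, lies behind the face at y = 0 to 9 mm (the block goes on the -y side) and is 18 mm high; the same thumb nut behind it
- tape_a: bystander, origin at the centre of its underside: a roll of tan tape lying flat on the bench, 100 mm across, 26 mm high, open core
- tape_b: bystander, origin at the centre of its underside: a roll of dark brown tape lying flat, 100 mm across, 30 mm high, open core
- folder: bystander, origin on the bench under it: a cream bone folder lying flat, 155 mm long along its x axis, 20 mm wide, 5 mm thick
- awl: bystander, origin on the bench under it: an awl with a wooden handle lying on the bench, 24 mm thick, reaching from 90 mm behind to 52 mm ahead of its origin along its x axis
- glue_jar: bystander, origin at the centre of its underside: a closed white jar, 64 mm across, 85 mm high
- hammer: bystander, origin at the centre of its underside: a hammer lying on the bench, about 240 mm long along its x axis
- rule: bystander, origin at the centre of its underside: a steel rule lying flat, 300 mm long along its x axis, 28 mm wide, 4 mm thick
- finished: a fixed pile of two finished diary blocks with rounded corners, 125 x 65 mm and 60 mm high, origin at the centre of its underside
Not all that is in view belongs to the job. What is shaped like the part that bears weight_knob but blue is not meant.

How it is judged:
By the outcome, as a careful person would: the job done as asked, in the order asked, and still so for the second after the job is handed in, while the arm keeps its last pose, push and grip.
It also fails if it takes over 59 s, if anything falls off the work surface, if the arm or the gripper's body presses on something with over 40 N, if the wrist force passes 120 N, or if a joint passes its speed limit or range.

## Robot

A 6-joint arm with a two-finger parallel gripper is mounted at the origin on the work surface. World frame = base frame: x ahead of the robot, y to its left, z up, the work surface at z = 0. Lengths are in m, angles in degrees, forces in N, time in s.
With the tool pointing down it reaches from about 0.325 to 1 m from the base axis. Payload 5.1 kg.
Tool frame: the origin (TCP) lies at the very end of the fingers, on their centre line; the grasp point (between the pads) lies 19 mm behind it (ctrl.tcp_to_grasp is the distance from the TCP to the grasp point, in m); z points along the fingers, y is the line along which they close (so a half turn about z gives the same grasp; the last joint's range is limited). The gripper opens to 85 mm and grips with 20 to 120 N. Pads are 22 mm wide; open, the fingers measure 114 mm over their backs; the gripper's body (76 mm by 85 mm) begins 54 mm behind the grasp point. The pads swing forward as they close: fully open they stand 13 mm farther back than shut.
Start: joints at [59.954, 7.093, 94.555, -0, 78.352, -4.733], TCP at [0.278, 0.588, 0.231] pointing down, gripper open.
Joint ranges: [-149.61, 149.61], [-58.7, 133.49], [1.44, 155.28], [-77.14, 257.14], [18.33, 153.61], [-166.67, 166.67]. Speed limits (degrees/s): [147.25, 147.25, 180, 180, 180, 180].

## Interface

Orientations are given as a 3x3 rotation matrix whose columns are the frame's x, y, z axes.
In Python, from plant import sensors, viewer, ctrl gives the robot as it stands.
- The arm moves only by the tool carry_out, never from a script. Its argument "targets" is a list that holds one entry, the list of rows, each a list of 6 numbers: the shift along the world's x, y, z in m, then the turn, a rotation vector about the world's x, y, z in degrees. A call has 1 to 20 rows; each row is the pose to reach, as a shift and turn from the pose commanded when the call began; what a row does not reach only later rows make up. A row lasts 1/12 s, in which the tool goes at most 41.7 mm and 7.16 degrees, less where a joint would pass 70% of its speed; a pose out of reach is approached as far as the arm can. A call with a gripper value outside its range is refused whole. "claw" is the opening, from 0 (shut) to 1 (fully open), set as the call begins (left out, the last holds). The fingers move at their own pace and stop on an object; "grip_force" is the grip in N (left out, the last holds). Time passes only in rows, so rows that repeat a pose let the fingers close. It gives the time, the measured TCP pose, the force, the opening and the grip force at its end, in the units of the state.
- sensors.sense(): the state, without advancing time (a new reading comes with each control period).
- viewer.read_camera(name): name is "scene" or "top" or "wrist"; returns the picture (384x512x3 uint8, red, green, blue); there is no depth.
- viewer.camera_model(name): a dict with "intrinsics" (3x3 intrinsics, pixels), "k1" (the pictures are not rectified: a ray, as slopes to the right and down, at radius r is drawn at 1 + k1 r^2 times it, then the intrinsics apply), "R" (3x3) and "t" (3): a world point X has camera coordinates R X + t. Camera axes: x right, y down, z forward; pixel columns grow to the right and rows downward; lengths in m; the calibration is good to about 2 mm. A picture is of the moment at which its call begins: read the wrist's pose just before it. camera_model takes no time and is no camera call; for the wrist camera it gives the pose at the moment of the call.
- ctrl.job_done(): hands the job in; it is judged then, once.
The state is a dict: "t": time; "joint_pos": joint angles; "qd": joint speeds; "tau": joint torques, N m; "ee_pos": TCP position; "tool_rot": TCP orientation; "contact_force": force on the tool from outside, world axes, zero at the start; "ft_torque": the same for the moment, N m; "width": finger opening in m; "grasp_force": force on a finger pad.
Only numpy, scipy, OpenCV 4.12 (cv2) and the standard library are available. Lean on these libraries where they do the work, as an engineer would, in place of code of your own. Each camera call takes 0.05 s, during which the arm holds its last target. There are 200 camera calls.

## Working session

There is one attempt and no reset: what is moved stays moved. The work goes in short steps, Python scripts to look and compute and a tool call to move; the robot and the scene stay as the last step left them, time stands still between calls to the robot, and variables do not carry over. Pictures are saved under pics/ and viewed, at most 10 in all, crops included, and the job is handed in when it is done.

Besides the shell and the picture viewer there is one more tool, called after "Call:" as name(argument=value, ...), one argument or row to a line, values as JSON. carry_out: Moves the arm, as the interface text tells. Its arguments: {"type":"object","properties":{"targets":{"type":"array"},"claw":{"type":"number"},"grip_force":{"type":"number"}},"required":["targets"]}

```bash
mkdir -p pics; ls; cat > h.py <<'E'
import numpy as np, cv2
from plant import sensors, viewer, ctrl
def save(name, fn, crop=None, s=1):
    im=viewer.read_camera(name)[:,:,::-1].copy()
    cv2.imwrite('pics/'+fn+'_raw.png',im)
    if crop: x0,y0,x1,y1=crop; im=im[y0:y1,x0:x1]
    cv2.imwrite('pics/'+fn+'.png',cv2.resize(im,None,fx=s,fy=s,interpolation=cv2.INTER_CUBIC))
def proj(m,X):
    c=np.atleast_2d(X)@np.array(m['R']).T+np.array(m['t']); u=c[:,:2]/c[:,2:]
    r2=(u**2).sum(1,keepdims=True); u=u*(1+m['k1']*r2); K=np.array(m['intrinsics'])
    return u@K[:2,:2].T+K[:2,2]
def ray(m,p):
    K=np.array(m['intrinsics']); d=np.linalg.solve(K,[p[0],p[1],1])[:2]; u=d.copy()
    for _ in range(30): u=d/(1+m['k1']*(u@u))
    R=np.array(m['R']); t=np.array(m['t']); return -R.T@t, R.T@np.array([u[0],u[1],1])
def atz(m,p,z):
    o,d=ray(m,p); return o+d*(z-o[2])/d[2]
E
python3 - <<'E'
from h import *
save('top','top',None,1.5); save('scene','scene',None,1.5)
for n in('top','scene','wrist'):
    m=viewer.camera_model(n); print(n,m)
s=sensors.sense(); print(s)
E
```

```text
pics
top {'intrinsics': array([[365.36107519,   0.        , 256.57809204],
       [  0.        , 365.36107519, 194.79176882],
       [  0.        ,   0.        ,   1.        ]]), 'k1': -0.03771816045711404, 'R': array([[-0.02132518, -0.99941435, -0.02676181],
       [-0.98902907,  0.02500212, -0.14558983],
       [ 0.14617367,  0.02336348, -0.98898302]]), 't': array([-0.01632668,  0.61737275,  1.02185178])}
scene {'intrinsics': array([[370.56279738,   0.        , 251.67129201],
       [  0.        , 370.56279738, 190.00225443],
       [  0.        ,   0.        ,   1.        ]]), 'k1': 0.03454551902498468, 'R': array([[ 0.55382402,  0.83263313,  0.0010159 ],
       [ 0.58702075, -0.38958964, -0.70966651],
       [-0.59049606,  0.39362671, -0.70453702]]), 't': array([-0.29594716, -0.28919835,  1.45300522])}
wrist {'intrinsics': array([[307.97011476,   0.        , 253.21273073],
       [  0.        , 307.97011476, 189.45046805],
       [  0.        ,   0.        ,   1.        ]]), 'k1': -0.031465777958174505, 'R': array([[ 0.42765609,  0.90393683, -0.00291162],
       [ 0.87091798, -0.
[... 218 characters left out ...]
13e-04,
        7.83512605e+01, -4.73273987e+00]), 'qd': array([-0.07694998, -0.15337358, -0.13895059,  0.08545852,  0.15987767,
        0.01637855]), 'tau': array([ 1.20914533e-04, -4.24929535e+01, -3.66654611e+01, -4.57844885e-05,
        3.94085873e-03,  4.03414867e-05]), 'ee_pos': array([0.27765997, 0.5870913 , 0.23015744]), 'tool_rot': array([[-9.03988998e-01,  4.27554671e-01, -9.45437536e-04],
       [ 4.27555691e-01,  9.03987501e-01, -1.65182623e-03],
       [ 1.48417693e-04, -1.89745994e-03, -9.99998189e-01]]), 'contact_force': array([-0.47224065, -0.41902357, -0.08394415]), 'ft_torque': array([-0.00230143,  0.00952304,  0.01351238]), 'grasp_force': 0.0, 'width': 0.08549743978950367}
```

View pics/top.png

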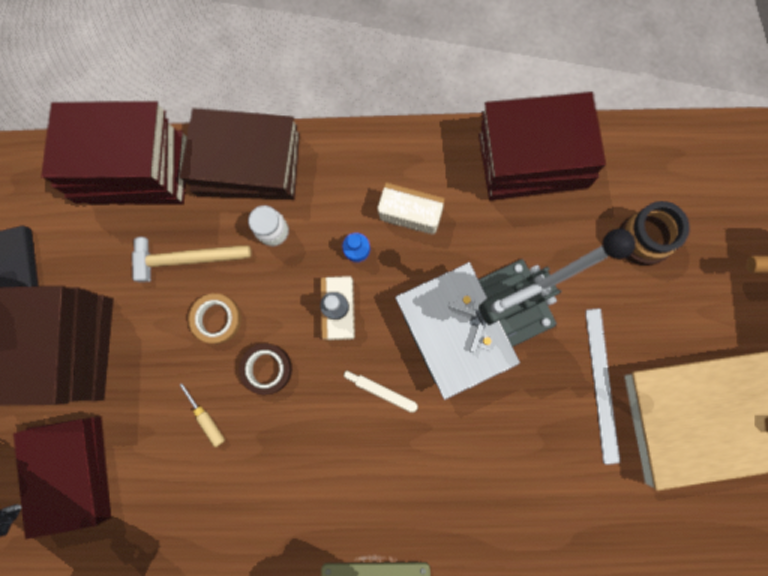

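View pics/scene.png

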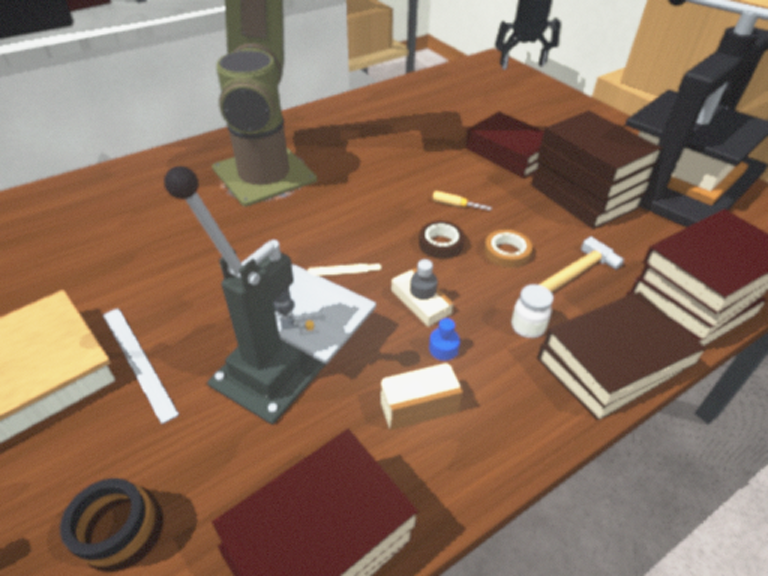

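The top view shows the grey weight on the cream block at (337,307) in the 1.5× picture. The other two candidates are the blue weight-shaped decoy (355,247) and the finished pile (411,207). Only the grey one stands on a block, so I'll confirm it in crops.

```bash
python3 - <<'E'
import cv2
a=cv2.imread('pics/top_raw.png')[165:270,200:360]; cv2.imwrite('pics/c1.png',cv2.resize(a,None,fx=5,fy=5,interpolation=cv2.INTER_CUBIC))
a=cv2.imread('pics/scene_raw.png')[150:270,140:310]; cv2.imwrite('pics/c2.png',cv2.resize(a,None,fx=4.7,fy=4.7,interpolation=cv2.INTER_CUBIC))
E
```

```text
(no output)
```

View pics/c1.png

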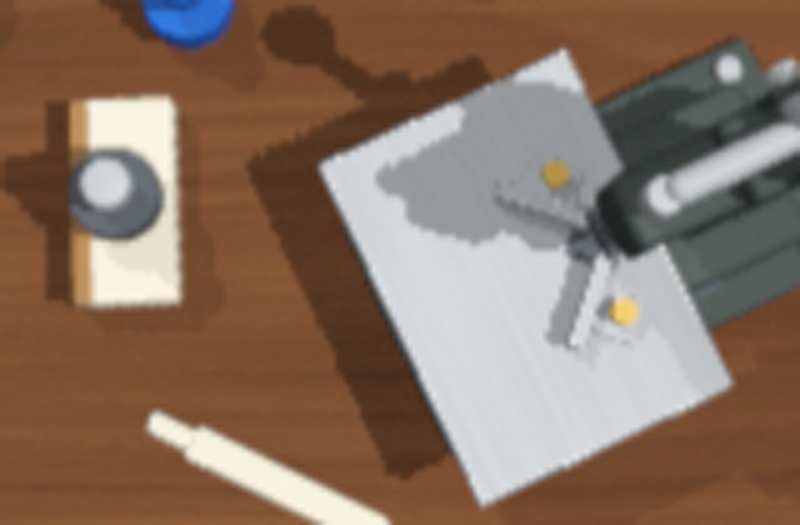

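View pics/c2.png

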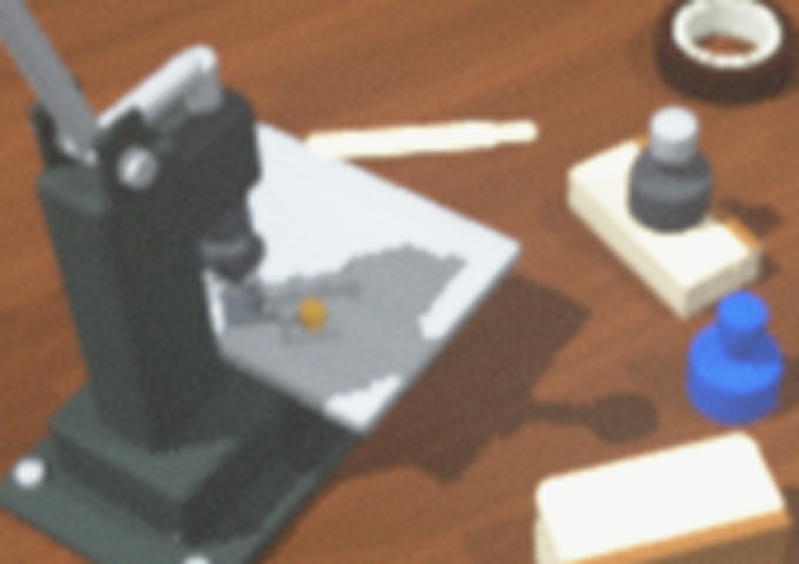

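Crop 1 confirms the block: cream, with the brown spine strip on its left (world +y) and the fore-edge towards world −y. Its top corners are about (70,100), (175,96), (181,303) and (76,307), with the knob at (106,183). The table corners are (320,165), (565,48), (733,383) and (482,507).

```bash
cat > m.py <<'E'
from h import *
m=viewer.camera_model('top'); sc=viewer.camera_model('scene')
T=lambda p:(200+(p[0]+.5)/5-.5,165+(p[1]+.5)/5-.5)
S=lambda p:(140+(p[0]+.5)/4.7-.5,150+(p[1]+.5)/4.7-.5)
def tri(p,q):
    o1,d1=ray(m,T(p));o2,d2=ray(sc,S(q)); d1/=np.linalg.norm(d1);d2/=np.linalg.norm(d2)
    st=np.linalg.lstsq(np.c_[d1,-d2],o2-o1,rcond=None)[0]; a=o1+d1*st[0];b=o2+d2*st[1]; return (a+b)/2,np.linalg.norm(a-b)
E
python3 - <<'E'
from m import *
np.set_printoptions(precision=4,suppress=True)
B=np.array([atz(m,T(p),.03) for p in[(70,100),(175,96),(181,303),(76,307)]])
print(B,B.mean(0),[np.linalg.norm(B[i]-B[i-1]) for i in range(4)])
print('blk ang', [np.degrees(np.arctan2(*(B[a]-B[b])[[1,0]])) for a,b in((0,3),(1,2))])
t=np.array([atz(m,T(p),.075) for p in[(320,165),(565,48),(733,383),(482,507)]])
print(t,t.mean(0),[np.linalg.norm(t[i]-t[i-1]) for i in range(4)])
ux=(t[1]-t[0]+t[2]-t[3]);ux/=np.linalg.norm(ux);uy=t[0]+t[1]-t[2]-t[3];uy/=np.linalg.norm(uy)
print('rounder x',np.degrees(np.arctan2(ux[1],ux[0])),'y',np.degrees(np.arctan2(uy[1],uy[0])),'corner',t.mean(0)+ux*.0475)
print('knob top',atz(m,T((106,183)),.104), tri((106,183),(676,118)))
print('nuts',tri((556,173),(312,313)), atz(m,T((556,173)),.1),atz(m,T((624,311)),.1))
# scene block corners check
print([atz(sc,S(p),.03) for p in[(570,182),(685,292),(758,250)]], atz(sc,S((518,247)),.075),atz(sc,S((265,125)),.075))
for n,p in dict(jar=(268,222),tan=(213,319),dk=(265,368),blue=(355,247),fin=(411,205)).items(): print(n,atz(m,((p[0]/1.5),(p[1]/1.5)),.05 if n!='blue' else .07))
# project model knob into top
E
```

```text
[[0.653  0.0973 0.03  ]
 [0.6538 0.0344 0.03  ]
 [0.5305 0.0325 0.03  ]
 [0.5296 0.0943 0.03  ]] [0.5917 0.0646 0.03  ] [np.float64(0.12350601105035373), np.float64(0.06284430445380047), np.float64(0.12330023005942783), np.float64(0.061812984404993186)]
blk ang [np.float64(1.3903014880353497), np.float64(0.9120453273220603)]
[[ 0.6038 -0.0511  0.075 ]
 [ 0.6677 -0.1924  0.075 ]
 [ 0.476  -0.2773  0.075 ]
 [ 0.4114 -0.1358  0.075 ]] [ 0.5397 -0.1642  0.075 ] [np.float64(0.21024532060626194), np.float64(0.15505531871385209), np.float64(0.20965262773029575), np.float64(0.1555554511757724)]
rounder x -65.578886690947 y 23.8131566498481 corner [ 0.5594 -0.2074  0.075 ]
knob top [0.5927 0.067  0.104 ] (array([0.5931, 0.0677, 0.1068]), np.float64(0.002646534540851997))
nuts (array([ 0.5941, -0.1828,  0.0879]), np.float64(0.0005002327047388647)) [ 0.5926 -0.1811  0.1   ] [ 0.5159 -0.2148  0.1   ]
[array([0.54  , 0.0298, 0.03  ]), array([0.6569, 0.0338, 0.03  ]), array([0.6541, 0.0928, 0.03  ])] [ 0.6051 -0.0533  0.075 ] [ 0.429  -0.1278  0.075 ]
jar [0.7632 0.1989 0.05  ]
tan [0.5718 0.305  0.05  ]
dk [0.4752 0.2018 0.05  ]
blue [0.7026 0.0244 0.07  ]
fin [ 0.7895 -0.0864  0.05  ]
```

Call:
carry_out(
  targets=[
    [[0.01,-0.016,0,0,0,0],[0.025,-0.041,0,0,0,0],[0.043,-0.071,0,0,0,0],[0.063,-0.104,0,0,0,0],[0.083,-0.137,0,0,0,0],[0.103,-0.17,0,0,0,0],[0.123,-0.203,0,0,0,0],[0.143,-0.236,0,0,0,0],[0.163,-0.269,0,0,0,0],[0.183,-0.302,0,0,0,0],[0.203,-0.335,0,0,0,0],[0.223,-0.368,0,0,0,0],[0.243,-0.401,0,0,0,0],[0.263,-0.434,0,0,0,0],[0.283,-0.467,0,0,0,0],[0.299,-0.495,0,0,0,0],[0.309,-0.511,0,0,0,0],[0.315,-0.521,0,0,0,0],[0.315,-0.521,0,0,0,0],[0.315,-0.521,0,0,0,0]],
  ],
  claw=1,
)

```text
t: 1.77
ee_pos: [0.5926, 0.0668, 0.2308]
tool_rot: [[-0.904, 0.428, -0.001], [0.428, 0.904, 0.001], [0.001, -0.0, -1.0]]
contact_force: [0.0, 0.4, 0.3]
width: 0.0859
grasp_force: 0.0
```

```bash
python3 - <<'E'
from h import *
m=viewer.camera_model('wrist'); save('wrist','w1',None,1.5); np.save('w1.npy',m,allow_pickle=True)
s=sensors.sense(); print(s['t'],s['ee_pos'],s['tool_rot'],s['contact_force'])
p=lambda X:(proj(m,X)*1.5).round(1)
print('knob top pred',p([[.593,.067,.104],[.593,.067,.064]]))
c=np.array([.5925,.0645,.03]); print('blk corners',p([c+[a*.06,b*.03,0] for a,b in((1,1),(1,-1),(-1,-1),(-1,1))]))
E
```

```text
1.8167 [0.59239881 0.06740772 0.2309652 ] [[-9.04221483e-01  4.27062871e-01 -9.01945772e-04]
 [ 4.27062545e-01  9.04221927e-01  5.37164224e-04]
 [ 1.04496204e-03  1.00528175e-04 -9.99999449e-01]] [-0.71222696 -0.17505416 -0.74876443]
knob top pred [[380.1 273.5]
 [380.1 259.2]]
blk corners [[444.6 302.4]
 [375.2 333.2]
 [304.9 194.9]
 [378.7 158.7]]
```

View pics/w1.png

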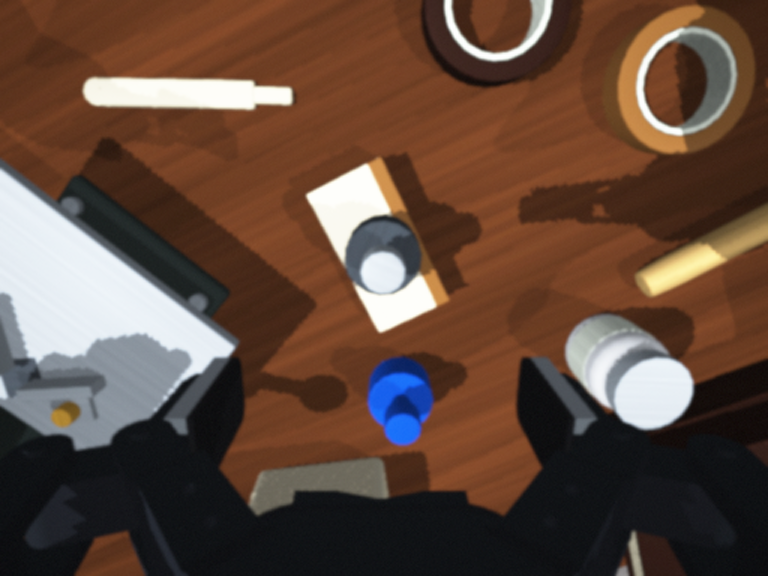

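The wrist view shows the grey weight's knob top at (383,273) and block corners at (447,300), (381,332), (306,194) and (377,158). These are within 3 px of my predictions, and the blue decoy is separate at (402,425). Next I'll descend and grip the knob.

Call:
carry_out(
  targets=[
    [[0.0005,0.001,-0.02,0,0,0],[0.0005,0.001,-0.045,0,0,0],[0.0005,0.001,-0.07,0,0,0],[0.0005,0.001,-0.095,0,0,0],[0.0005,0.001,-0.12,0,0,0],[0.0005,0.001,-0.14,0,0,0],[0.0005,0.001,-0.152,0,0,0],[0.0005,0.001,-0.157,0,0,0],[0.0005,0.001,-0.157,0,0,0],[0.0005,0.001,-0.157,0,0,0]],
  ],
  claw=1,
)

```text
t: 2.65
ee_pos: [0.594, 0.0682, 0.0754]
tool_rot: [[-0.904, 0.427, 0.002], [0.427, 0.904, 0.0], [-0.001, 0.001, -1.0]]
contact_force: [-0.1, -0.6, 1.3]
width: 0.0855
grasp_force: 0.0
```

Call:
carry_out(
  targets=[
    [[0,0,0,0,0,0],[0,0,0,0,0,0],[0,0,0,0,0,0],[0,0,0,0,0,0],[0,0,0,0,0,0],[0,0,0,0,0,0],[0,0,0,0,0,0],[0,0,0,0,0,0],[0,0,0,0,0,0],[0,0,0,0,0,0]],
  ],
  claw=0,
  grip_force=60,
)

```text
t: 3.48
ee_pos: [0.594, 0.0678, 0.0751]
tool_rot: [[-0.904, 0.428, 0.001], [0.428, 0.904, 0.0], [-0.001, 0.001, -1.0]]
contact_force: [0.4, 2.7, 6.1]
width: 0.0263
grasp_force: 59.1
```

Call:
carry_out(
  targets=[
    [[0,0,0.003,0,0,0],[0,0,0.008,0,0,0],[0,0,0.016,0,0,0],[0,0,0.026,0,0,0],[0,0,0.035,0,0,0],[0,0,0.04,0,0,0],[0,0,0.04,0,0,0],[0,0,0.04,0,0,0]],
  ],
)

```text
t: 4.15
ee_pos: [0.5939, 0.0676, 0.1152]
tool_rot: [[-0.904, 0.428, 0.001], [0.428, 0.904, 0.0], [-0.001, 0.001, -1.0]]
contact_force: [-0.3, -0.2, -7.1]
width: 0.0263
grasp_force: 59.5
```

```bash
python3 - <<'E'
from h import *
save('scene','s2',(230,150,340,230),7)
E
```

```text
(no output)
```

View pics/s2.png

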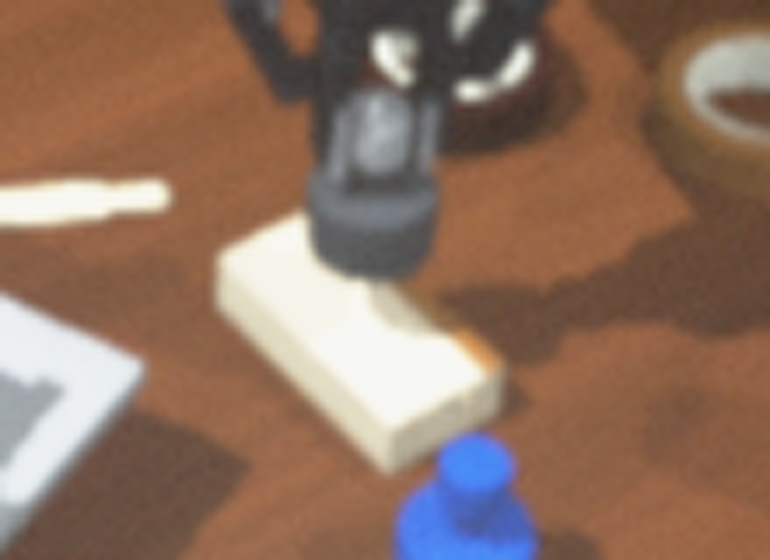

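The weight hangs upright, clear of the block, with its disc bottom at about (370,275). Next I'll carry it to free bench and lower it.

Call:
carry_out(
  targets=[
    [[0.003,0.008,0.005,0,0,0],[0.009,0.022,0.005,0,0,0],[0.017,0.042,0.005,0,0,0],[0.026,0.065,0,0,0,0],[0.035,0.088,-0.005,0,0,0],[0.042,0.105,-0.01,0,0,0],[0.045,0.115,-0.015,0,0,0],[0.046,0.117,-0.025,0,0,0],[0.046,0.117,-0.038,0,0,0],[0.046,0.117,-0.05,0,0,0],[0.046,0.117,-0.058,0,0,0],[0.046,0.117,-0.063,0,0,0],[0.046,0.117,-0.066,0,0,0],[0.046,0.117,-0.068,0,0,0],[0.046,0.117,-0.069,0,0,0],[0.046,0.117,-0.069,0,0,0],[0.046,0.117,-0.069,0,0,0]],
  ],
)

```text
t: 5.62
ee_pos: [0.64, 0.1846, 0.0461]
tool_rot: [[-0.904, 0.428, 0.001], [0.428, 0.904, 0.0], [-0.001, 0.001, -1.0]]
contact_force: [0.5, 0.6, -6.5]
width: 0.0267
grasp_force: 60.1
```

Call:
carry_out(
  targets=[
    [[0,0,-0.0005,0,0,0],[0,0,-0.001,0,0,0],[0,0,-0.0015,0,0,0],[0,0,-0.0015,0,0,0],[0,0,-0.0015,0,0,0]],
  ],
)

```text
t: 6.03
ee_pos: [0.6401, 0.1848, 0.0452]
tool_rot: [[-0.904, 0.427, 0.001], [0.427, 0.904, 0.0], [-0.001, 0.001, -1.0]]
contact_force: [-1.4, 0.6, 0.7]
width: 0.0265
grasp_force: 60.8
```

Call:
carry_out(
  targets=[
    [[0,0,0,0,0,0],[0,0,0,0,0,0],[0,0,0,0,0,0],[0,0,0,0,0,0],[0,0,0,0,0,0],[0,0,0,0,0,0],[0,0,0,0,0,0],[0,0,0,0,0,0],[0,0,0.01,0,0,0],[0,0,0.03,0,0,0],[0,0,0.055,0,0,0],[0,0,0.08,0,0,0],[0,0,0.1,0,0,0],[0,0,0.105,0,0,0],[0,0,0.105,0,0,0]],
  ],
  claw=1,
)

```text
t: 7.28
ee_pos: [0.6409, 0.1849, 0.1521]
tool_rot: [[-0.904, 0.427, 0.005], [0.427, 0.904, 0.001], [-0.004, 0.003, -1.0]]
contact_force: [0.6, -0.0, 0.1]
width: 0.0856
grasp_force: 0.0
```

Call:
carry_out(
  targets=[
    [[-0.004,-0.007,0,0,0,1],[-0.012,-0.02,0,0,0,4],[-0.022,-0.037,0,0,0,8],[-0.033,-0.055,0,0,0,13],[-0.044,-0.073,0,0,0,18],[-0.054,-0.09,0,0,0,22],[-0.063,-0.105,0,0,0,25],[-0.069,-0.115,0,0,0,26.5],[-0.072,-0.12,0,0,0,26.6],[-0.072,-0.12,0,0,0,26.6],[-0.072,-0.12,0,0,0,26.6]],
  ],
)

```text
t: 8.2
ee_pos: [0.5671, 0.0647, 0.1478]
tool_rot: [[-1.0, -0.021, -0.001], [-0.021, 1.0, 0.0], [0.001, 0.0, -1.0]]
contact_force: [0.5, -0.4, -0.1]
width: 0.0853
grasp_force: 0.0
```

```bash
python3 - <<'E'
from h import *
np.set_printoptions(precision=4,suppress=True)
m=viewer.camera_model('wrist'); save('wrist','w2',None,1.5); np.save('w2.npy',m,allow_pickle=True)
s=sensors.sense(); print(s['t'],s['ee_pos'],s['tool_rot'])
m2=viewer.camera_model('top'); save('top','t2',(180,140,260,235),6)
p=lambda X:(proj(m,X)*1.5).round(1)
c=np.array([.592,.066,.03]); print('blk corners',p([c+[a*.06,b*.03,0] for a,b in((1,1),(1,-1),(-1,-1),(-1,1))]))
im=cv2.imread('pics/w2_raw.png'); hsv=cv2.cvtColor(im,cv2.COLOR_BGR2HSV)
E
```

```text
8.25 [0.5674 0.0649 0.1482] [[-0.9998 -0.022  -0.0009]
 [-0.022   0.9998  0.0002]
 [ 0.0008  0.0003 -1.    ]]
blk corners [[426.  407.4]
 [331.3 405.6]
 [329.8 215.4]
 [436.3 217.7]]
```

View pics/w2.png

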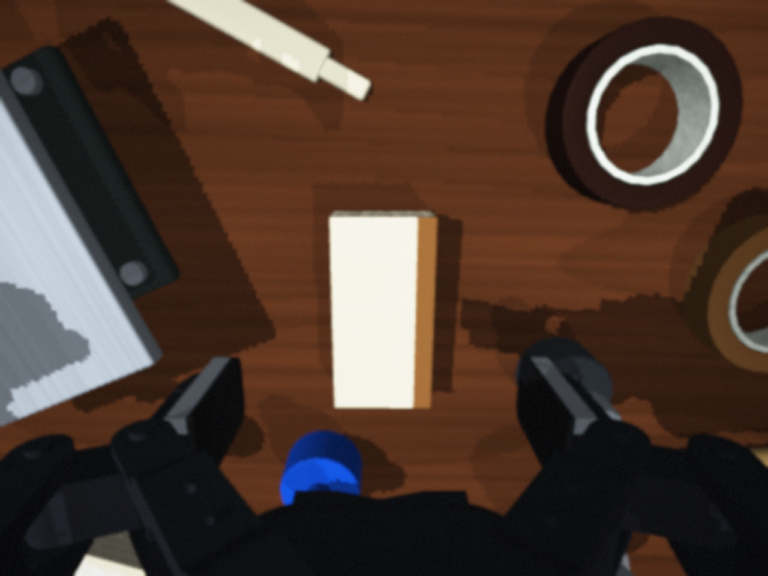

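In the wrist view the block is clear, with top corners (330,216), (436,217), (431,408) and (334,408). The weight stands at (565,375).

```bash
python3 - <<'E'
from h import *
np.set_printoptions(precision=4,suppress=True)
m=np.load('w2.npy',allow_pickle=True).item()
B=np.array([atz(m,((x+.5)/1.5-.5,(y+.5)/1.5-.5),.03) for x,y in[(431,408),(334,408),(330,216),(436,217)]])
print(B,B.mean(0),[np.linalg.norm(B[i]-B[i-1]) for i in range(4)])
print([np.degrees(np.arctan2(*(B[a]-B[b])[[1,0]])) for a,b in((0,3),(1,2))])
# table far corner seen at (158,355)
print(atz(m,(158/1.5,355/1.5),.075))
E
```

```text
[[0.6522 0.099  0.03  ]
 [0.6535 0.0375 0.03  ]
 [0.5322 0.036  0.03  ]
 [0.5315 0.0956 0.03  ]] [0.5924 0.067  0.03  ] [np.float64(0.12074836781300037), np.float64(0.061516259946045045), np.float64(0.12131569347813713), np.float64(0.05968526208292242)]
[np.float64(1.6031468952138994), np.float64(0.7353885902619939)]
[ 0.599  -0.0476  0.075 ]
```

Call:
carry_out(
  targets=[
    [[0.0005,0.001,-0.015,0,0,0],[0.0005,0.001,-0.04,0,0,0],[0.0005,0.001,-0.065,0,0,0],[0.0005,0.001,-0.09,0,0,0],[0.0005,0.001,-0.112,0,0,0],[0.0005,0.001,-0.127,0,0,0],[0.0005,0.001,-0.136,0,0,0],[0.0005,0.001,-0.14,0,0,0],[0.0005,0.001,-0.14,0,0,0],[0.0005,0.001,-0.14,0,0,0]],
  ],
)

```text
t: 9.13
ee_pos: [0.5688, 0.0658, 0.0097]
tool_rot: [[-1.0, -0.023, 0.001], [-0.023, 1.0, 0.0], [-0.001, 0.0, -1.0]]
contact_force: [-0.5, -0.5, 0.4]
width: 0.0853
grasp_force: 0.0
```

Call:
carry_out(
  targets=[
    [[0,0,0,0,0,0],[0,0,0,0,0,0],[0,0,0,0,0,0],[0,0,0,0,0,0],[0,0,0,0,0,0],[0,0,0,0,0,0],[0,0,0,0,0,0],[0,0,0,0,0,0]],
  ],
  claw=0,
  grip_force=60,
)

```text
t: 9.8
ee_pos: [0.5694, 0.0656, 0.0106]
tool_rot: [[-1.0, -0.022, 0.003], [-0.022, 1.0, 0.0], [-0.003, 0.0, -1.0]]
contact_force: [-1.4, 0.1, 5.0]
width: 0.0585
grasp_force: 67.2
```

Call:
carry_out(
  targets=[
    [[0,0,0.004,0,0,0],[0,0,0.012,0,0,0],[0,0,0.025,0,0,0],[0,0,0.045,0,0,0],[0,0,0.07,0,0,0],[0,0,0.095,0,0,0],[0,0,0.115,0,0,0],[0,0,0.12,0,0,0],[0,0,0.12,0,0,0]],
  ],
)

```text
t: 10.55
ee_pos: [0.5694, 0.0656, 0.1317]
tool_rot: [[-1.0, -0.022, 0.005], [-0.022, 1.0, 0.0], [-0.005, -0.0, -1.0]]
contact_force: [0.4, -0.3, -2.5]
width: 0.0588
grasp_force: 66.4
```

Call:
carry_out(
  targets=[
    [[-0.003,-0.006,0,0,0,-0.5],[-0.009,-0.019,0,0,0,-2],[-0.017,-0.037,0,0,0,-4],[-0.027,-0.058,0,0,0,-7],[-0.037,-0.08,0,0,0,-10],[-0.047,-0.102,0,0,0,-13],[-0.057,-0.124,0,0,0,-16],[-0.067,-0.145,0,0,0,-18.5],[-0.076,-0.164,0,0,0,-20.5],[-0.083,-0.179,0,0,0,-21.7],[-0.087,-0.188,0,0,0,-22.2],[-0.088,-0.19,-0.008,0,0,-22.2],[-0.088,-0.19,-0.02,0,0,-22.2],[-0.088,-0.19,-0.03,0,0,-22.2],[-0.088,-0.19,-0.036,0,0,-22.2],[-0.088,-0.19,-0.038,0,0,-22.2],[-0.088,-0.19,-0.038,0,0,-22.2],[-0.088,-0.19,-0.038,0,0,-22.2]],
  ],
)

```text
t: 12.05
ee_pos: [0.4802, -0.124, 0.0907]
tool_rot: [[-0.934, 0.356, -0.0], [0.356, 0.934, 0.0], [0.0, 0.0, -1.0]]
contact_force: [0.1, -0.1, -1.2]
width: 0.0585
grasp_force: 66.4
```

```bash
python3 - <<'E'
from h import *
np.set_printoptions(precision=4,suppress=True)
save('top','t3',(240,165,340,240),7.5); save('scene','s3',(140,150,300,260),4.5)
s=sensors.sense(); print(s['t'],s['ee_pos'],s['tool_rot'],s['contact_force'],s['ft_torque'])
a=np.vstack([cv2.resize(cv2.imread('pics/t3_raw.png')[170:245,240:350],(770,525))])
m=viewer.camera_model('top');C=np.array([.5594,-.2074,0]);print(proj(m,[C+[0,0,.075]]))
E
```

```text
12.15 [ 0.4805 -0.1243  0.0914] [[-0.9343  0.3564  0.001 ]
 [ 0.3564  0.9343 -0.0004]
 [-0.0011  0.     -1.    ]] [ 0.5035 -0.9285 -1.4386] [ 0.0103 -0.0196 -0.0215]
[[319.6234 211.8892]]
```

View pics/s3.png

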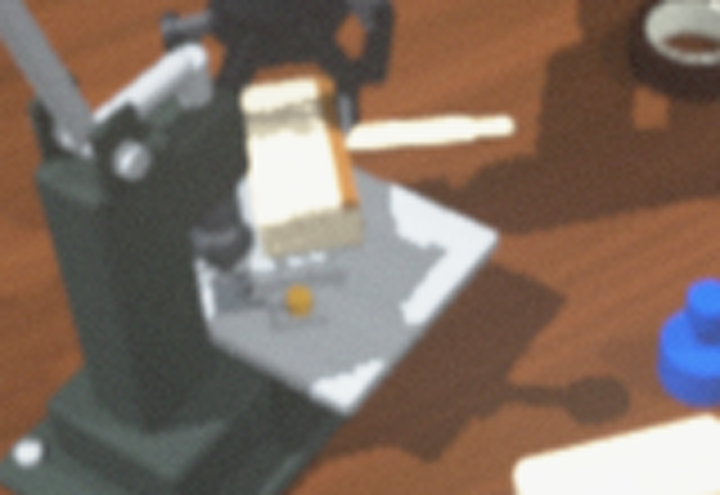

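The scene view shows the block level above the table. Its end faces the left guide, near (300,255), and the spine is on the outer side. I'll lower it to contact.

Call:
carry_out(
  targets=[
    [[0,0,-0.002,0,0,0],[0,0,-0.0035,0,0,0],[0,0,-0.0045,0,0,0],[0,0,-0.0055,0,0,0],[0,0,-0.006,0,0,0],[0,0,-0.006,0,0,0],[0,0,-0.006,0,0,0]],
  ],
)

```text
t: 12.73
ee_pos: [0.4804, -0.1246, 0.0856]
tool_rot: [[-0.934, 0.357, 0.001], [0.357, 0.934, -0.0], [-0.001, 0.0, -1.0]]
contact_force: [-2.9, 0.1, 4.5]
width: 0.0587
grasp_force: 67.0
```

Call:
carry_out(
  targets=[
    [[0.001,-0.002,0,0,0,0],[0.0025,-0.0055,0,0,0,0],[0.0045,-0.01,0,0,0,0],[0.0065,-0.0145,0,0,0,0],[0.008,-0.018,0,0,0,0],[0.0088,-0.0197,0,0,0,0],[0.0092,-0.0207,0,0,0,0],[0.0092,-0.0207,0,0,0,0]],
  ],
)

```text
t: 13.4
ee_pos: [0.49, -0.1456, 0.0856]
tool_rot: [[-0.934, 0.357, 0.002], [0.357, 0.934, -0.0], [-0.002, 0.0, -1.0]]
contact_force: [-0.8, 0.3, 5.2]
width: 0.0588
grasp_force: 67.2
```

Call:
carry_out(
  targets=[
    [[-0.0004,-0.0009,0,0,0,0],[-0.0007,-0.0019,0,0,0,0],[-0.0011,-0.0028,0,0,0,0],[-0.0011,-0.0028,0,0,0,0],[-0.0011,-0.0028,0,0,0,0]],
  ],
)

```text
t: 13.82
ee_pos: [0.489, -0.1483, 0.0856]
tool_rot: [[-0.934, 0.357, 0.002], [0.357, 0.934, -0.001], [-0.002, 0.0, -1.0]]
contact_force: [0.8, 1.8, 4.2]
width: 0.0583
grasp_force: 67.2
```

Another 4 mm towards the fore-edge guide, in 1 mm steps.

Call:
carry_out(
  targets=[
    [[-0.0004,-0.0009,0,0,0,0],[-0.0004,-0.0009,0,0,0,0],[-0.0007,-0.0019,0,0,0,0],[-0.0007,-0.0019,0,0,0,0]],
  ],
)

```text
t: 14.15
ee_pos: [0.4888, -0.1486, 0.0857]
tool_rot: [[-0.934, 0.357, 0.004], [0.357, 0.934, 0.003], [-0.002, 0.004, -1.0]]
contact_force: [2.6, 8.1, 5.6]
width: 0.0586
grasp_force: 67.2
```

Call:
carry_out(
  targets=[
    [[-0.0004,-0.0009,0,0,0,0],[-0.0004,-0.0009,0,0,0,0],[-0.0007,-0.0019,0,0,0,0],[-0.0007,-0.0019,0,0,0,0]],
  ],
)

```text
t: 14.48
ee_pos: [0.4888, -0.1487, 0.0858]
tool_rot: [[-0.934, 0.357, 0.005], [0.357, 0.934, 0.007], [-0.002, 0.008, -1.0]]
contact_force: [5.6, 14.4, 7.0]
width: 0.0589
grasp_force: 67.3
```

Fore-edge contact shows about 15 N. Now I'll push towards the other guide.

Call:
carry_out(
  targets=[
    [[0.0009,-0.0004,0,0,0,0],[0.0019,-0.0007,0,0,0,0],[0.0028,-0.0011,0,0,0,0],[0.0037,-0.0014,0,0,0,0],[0.0037,-0.0014,0,0,0,0]],
  ],
)

```text
t: 14.9
ee_pos: [0.4902, -0.1492, 0.0857]
tool_rot: [[-0.934, 0.357, -0.002], [0.357, 0.934, 0.009], [0.005, 0.007, -1.0]]
contact_force: [-3.9, 18.6, 14.0]
width: 0.0585
grasp_force: 68.3
```

Call:
carry_out(
  targets=[
    [[0.0009,-0.0004,0,0,0,0],[0.0019,-0.0007,0,0,0,0],[0.0019,-0.0007,0,0,0,0]],
  ],
)

```text
t: 15.15
ee_pos: [0.4916, -0.1497, 0.0857]
tool_rot: [[-0.934, 0.357, -0.003], [0.357, 0.934, 0.009], [0.006, 0.007, -1.0]]
contact_force: [-6.1, 18.3, 16.4]
width: 0.0585
grasp_force: 68.4
```

Call:
carry_out(
  targets=[
    [[0.0009,-0.0004,0,0,0,0],[0.0019,-0.0007,0,0,0,0],[0.0019,-0.0007,0,0,0,0]],
  ],
)

```text
t: 15.4
ee_pos: [0.4916, -0.1497, 0.0857]
tool_rot: [[-0.934, 0.357, -0.009], [0.357, 0.934, 0.011], [0.012, 0.007, -1.0]]
contact_force: [-13.7, 22.0, 22.8]
width: 0.0587
grasp_force: 69.2
```

Call:
carry_out(
  targets=[
    [[0,0,0,-0.3,-0.25,0],[0,0,0,-0.6,-0.5,0],[0,0,0,-0.6,-0.5,0],[0,0,0,-0.6,-0.5,0]],
  ],
)

```text
t: 15.73
ee_pos: [0.4917, -0.1497, 0.0855]
tool_rot: [[-0.934, 0.357, 0.001], [0.357, 0.934, 0.001], [-0.001, 0.001, -1.0]]
contact_force: [-13.0, 20.4, 21.3]
width: 0.0587
grasp_force: 69.1
```

```bash
python3 - <<'E'
from h import *
np.set_printoptions(precision=4,suppress=True)
s=sensors.sense(); print(s['t'],s['ee_pos'],s['tool_rot'],s['contact_force'],s['ft_torque'],s['grasp_force'])
R=s['tool_rot'];print(np.degrees(np.arctan2(R[1,1],R[0,1])))
E
```

```text
15.7333 [ 0.4917 -0.1497  0.0855] [[-0.934   0.3572  0.0009]
 [ 0.3572  0.934   0.0005]
 [-0.0007  0.0008 -1.    ]] [-12.9612  20.4075  21.2873] [3.3403 2.045  0.1591] 69.11204695701599
69.07165073096643
```

Call:
carry_out(
  targets=[
    [[0,0,0,0,0,-0.3],[0,0,0,0,0,-0.6],[0,0,0,0,0,-0.6],[0,0,0,0,0,-0.6]],
  ],
)

```text
t: 16.07
ee_pos: [0.4918, -0.1497, 0.0856]
tool_rot: [[-0.932, 0.364, 0.001], [0.364, 0.932, -0.0], [-0.001, 0.0, -1.0]]
contact_force: [-13.6, 20.6, 21.1]
width: 0.0583
grasp_force: 69.2
```

```bash
cat > s.py <<'E'
from h import *
np.set_printoptions(precision=4,suppress=True)
s=sensors.sense(); R=s['tool_rot'];F=s['contact_force']
a=np.radians(69.1);u=np.array([np.cos(a),np.sin(a),0]);v=np.array([-np.sin(a),np.cos(a),0])
print(s['t'],s['ee_pos'],R[:,2],'fore',F@u,'end',F@v,'fz',F[2],s['ft_torque'],s['grasp_force'],'yaw',np.degrees(np.arctan2(R[1,1],R[0,1])))
E
python3 s.py
```

```text
16.0667 [ 0.4918 -0.1497  0.0856] [ 0.0006 -0.     -1.    ] fore 14.426995930960551 end 20.053425986999674 fz 21.059679598835384 [3.5652 1.9313 1.1731] 69.15059566497803 yaw 68.67284510969414
```

Call:
carry_out(
  targets=[
    [[0,0,0,0,0,0.15],[0,0,0,0,0,0.25],[-0.0004,-0.0009,0,0,0,0.25],[0.0003,-0.0012,0,0,0,0.25],[0.0003,-0.0012,0,0,0,0.25],[0.0003,-0.0012,0,0,0,0.25]],
  ],
)

```text
t: 16.57
ee_pos: [0.4918, -0.1497, 0.0855]
tool_rot: [[-0.932, 0.362, -0.001], [0.362, 0.932, 0.003], [0.001, 0.002, -1.0]]
contact_force: [-13.4, 25.8, 23.5]
width: 0.059
grasp_force: 69.4
```

```bash
python3 - <<'E'
exec(open('s.py').read())
save('top','t5',(180,140,340,260),5)
E
```

```text
16.5667 [ 0.4918 -0.1497  0.0855] [-0.0005  0.0028 -1.    ] fore 19.348252554413595 end 21.70565173702678 fz 23.45002082549027 [3.9204 2.277  0.5249] 69.35696840286255 yaw 68.80415818209114
```

View pics/t5.png

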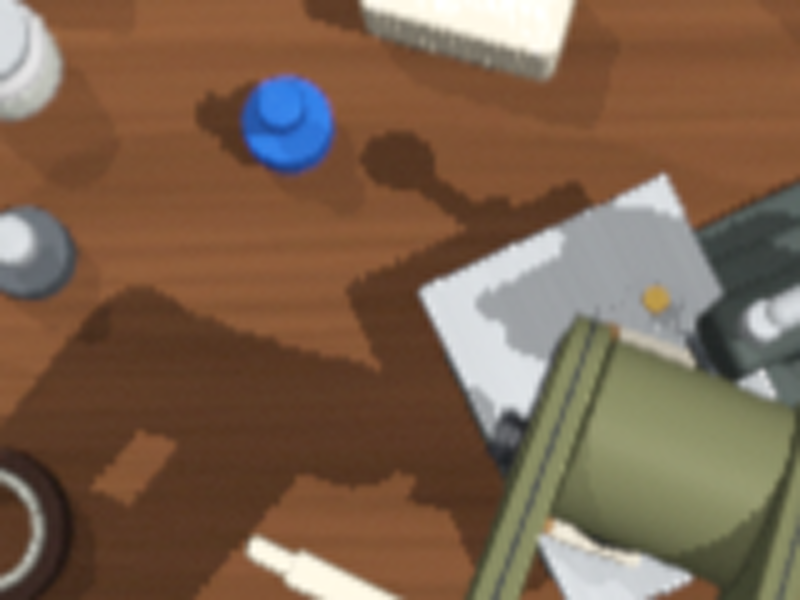

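The top view shows the weight standing upright at (30,245), the bystanders unmoved and the block's end against the left guide near (650,345). One last small push and yaw trim to even the bearing.

Call:
carry_out(
  targets=[
    [[0.0007,-0.0003,0,0,0,-0.08],[0.0014,-0.0005,0,-0.15,-0.2,-0.15],[0.0014,-0.0005,0,-0.15,-0.3,-0.15],[0.0014,-0.0005,0,-0.15,-0.3,-0.15],[0.0014,-0.0005,0,-0.15,-0.3,-0.15],[0.0014,-0.0005,0,-0.15,-0.3,-0.15],[0.0014,-0.0005,0,-0.15,-0.3,-0.15],[0.0014,-0.0005,0,-0.15,-0.3,-0.15]],
  ],
)

```text
t: 17.28
ee_pos: [0.4918, -0.1497, 0.0855]
tool_rot: [[-0.932, 0.363, 0.001], [0.363, 0.932, 0.001], [-0.0, 0.001, -1.0]]
contact_force: [-18.3, 27.2, 28.8]
width: 0.0582
grasp_force: 70.0
```

```bash
python3 s.py
```

```text
17.2833 [ 0.4918 -0.1497  0.0855] [ 0.0007  0.0013 -1.    ] fore 18.84174556770575 end 26.826493181916657 fz 28.76128969951936 [4.3028 3.1129 0.9323] 70.00703930854797 yaw 68.73128033723304
```

```bash
python3 -c "
from plant import ctrl; print(ctrl.job_done())"
```

```text
the job is handed in; nothing more can be done
None
```

The job is handed in: the weight stands upright on the bench, and the block lies flat in the corner, still gripped and pressed with about 19 N on its fore-edge guide and 27 N on its end guide; I saw no bystander move, though the rule, hammer and awl were not in the last view.

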